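# Close up a row of terminal modules on an inclined rack

## Task

Put the wide loose module into the free bay of the sloping rack, lying flat on the bed with its lower end on the ledge and its side flush against the fixed module, without banging it. Then slide the end stop up until it touches the module, so that no gap is left in the row. Leave the narrow spare module where it lies on the mat.

Things in the scene. Friction and masses are not known exactly. Their poses are not given: they have to be found in the camera images.
- wide_module: Loose grey module on the mat, rib up, 110 (x) x 60 (y) mm, about 0.3 kg. Base 22 mm high; middle 74 mm of its length 40 mm high; on top a centred black grip rib, 16 mm thick (x), 44 long (y), from 40 to 70 mm height: grip it across the 16 mm. Origin: centre of underside, z up. Both ends alike: may go in either way round.
- narrow_module: Loose spare module, same length and height but only 34 mm wide (y), rib 26 mm long; not to be used. Origin: centre of its underside.
- bed: Aluminium bed of the rack, fixed, sloping up 30 degrees away from the robot. x up the slope, y along the row (left), z out of the bed. Origin: on the bed surface, at the inner face of the lower ledge (x = 0; ledge 12 mm high) and the plane of the fixed module's free side (y = 0). Bed goes to x = 120, y = -190 mm. Fixed modules, as high as the loose ones, lie at y = 0 to 95 mm.
- home (a point): Point on the bed surface under the middle of the free place next to the fixed module: bed x = 55, y = -30, z = 0 mm. The wide module's origin is here when it is on the ledge and flush.
- end_stop (a joint): Travel of the end stop along the bed's +y, m: 0 fully back (face at bed y = -125 mm), up to 0.12; starts at 0 to 0.03; 0.065 when it touches a wide module that is flush with the fixed one. Slides with about 1.5 N friction, stays where it is left.
- stop_face (a point): On the dark steel end stop's face toward the fixed module, at bed x = 55 mm, 20 mm over the bed. The stop reaches 24 mm from there to bed -y, is 110 mm long up the slope, 30 mm high; on it a rib over its whole 24 mm width, 16 mm thick along the slope, centred at bed x = 55 mm, from 30 to 70 mm over the bed: grip it there.

How it is judged:
By the outcome, as a careful person would: the job done as asked, in the order asked, and still so for the second after the job is handed in, with the robot touching nothing.
It also fails if it takes over 48 s, if anything falls off the work surface, if the arm or the gripper's body presses on something with over 40 N, if the wrist force passes 120 N, or if a joint passes its speed limit or range.

## Robot

A 6-joint arm with a two-finger parallel gripper is mounted at the origin on a cart in front of the work surface, level with it; the furniture and walls round the work are solid. World frame = base frame: x ahead of the robot, y to its left, z up, the work surface at z = 0. Lengths are in m, angles in rad, forces in N, time in s.
With the tool pointing down it reaches from about 0.325 to 0.775 m from the base axis. Payload 5.5 kg.
Tool frame: the origin (TCP) lies between the finger pads; the fingertips stand r.nose_length ahead of it and the grasp point (between the pads) lies 8 mm behind it (r.nose_length is the distance from the TCP to the fingertips, in m); z points along the fingers, y is the line along which they close (so a half turn about z gives the same grasp; the last joint's range is limited). The gripper opens to 88 mm and grips with 3 to 60 N. Pads are 20 mm wide; open, the fingers measure 115 mm over their backs; the gripper's body (75 mm by 178 mm) begins 61 mm behind the grasp point.
Start: joints at [-1.25, 0.091, 1.231, -0, 1.82, -0.057], TCP at [0.221, -0.558, 0.21] pointing down, gripper open.
Joint ranges: [-2.87, 2.87], [-0.86, 2.18], [0.17, 2.46], [-1.51, 4.65], [0.06, 2.69], [-2.65, 2.65]. Speed limits (rad/s): [2.57, 2.57, 3.01, 3.14, 3.14, 3.14].

## Interface

Orientations are given as a unit quaternion [w, x, y, z].
In Python, from rig import r, optics, job gives the robot as it stands.
- The arm moves only by the tool send_rows, never from a script. Its argument "moves" is a list of rows, each a list of 5 numbers: the closure, from -1 (fully open) to 1 (shut), then the shift along the tool's x, y, z in cm, then the turn about the tool's z in rad. In form: [[gripper, dx, dy, dz, spin], ...]. A call has 1 to 8 rows; each row is the pose to reach, as a shift and turn from the pose commanded when the call began, along the tool's axes at that moment; what a row does not reach only later rows make up. A row lasts 1/8 s, in which the tool goes at most 62.5 mm and 10.7 degrees, less where a joint would pass 70% of its speed; a pose out of reach is approached as far as the arm can. A call with a gripper value outside its range is refused whole. The fingers move at their own pace and stop on an object; "grip_force" is the grip in N (left out, the last holds). Time passes only in rows, so rows that repeat a pose let the fingers close. It gives the time, the measured TCP pose, the force, the opening and the grip force at its end, in the units of the state.
- r.state(): the state, without advancing time (a new reading comes with each control period).
- optics.get_image(name): name is "side" or "top" or "wrist"; returns the picture (400x640x3 uint8, red, green, blue); there is no depth.
- optics.get_calibration(name): a dict with "fx", "fy", "cx", "cy" (pixels), "dist_coeffs" ([k1, k2, p1, p2, k3] as OpenCV has them; the pictures are not rectified), "T" (4x4, takes a point from camera to world coordinates). Camera axes: x right, y down, z forward; pixel columns grow to the right and rows downward; lengths in m; the calibration is good to about 2 mm. A picture is of the moment at which its call begins: read the wrist's pose just before it. get_calibration takes no time and is no camera call; for the wrist camera it gives the pose at the moment of the call.
- job.sign_off(): hands the job in; it is judged then, once.
The state is a dict: "clock": time; "joints": joint angles; "qvel": joint speeds; "joint_efforts": joint torques, N m; "position": TCP position; "orientation": TCP orientation; "wrist_force": force on the tool from outside, world axes, zero at the start; "wrist_torque": the same for the moment, N m; "finger_gap": opening from 0.0 (shut) to 1.0 (fully open); "gripper_force": force on a finger pad.
Only numpy, scipy, OpenCV 4.12 (cv2) and the standard library are available. Lean on these libraries where they do the work, as an engineer would, in place of code of your own. Each camera call takes 0.05 s, during which the arm holds its last target. There are 200 camera calls.

## Working session

There is one attempt and no reset: what is moved stays moved. The work goes in short steps, Python scripts to look and compute and a tool call to move; the robot and the scene stay as the last step left them, time stands still between calls to the robot, and variables do not carry over. Pictures are saved under pics/ and viewed, at most 10 in all, crops included, and the job is handed in when it is done.

Besides the shell and the picture viewer there is one more tool, called after ">>>" by a JSON object that holds its "name" and its "arguments". send_rows: Moves the arm, as the interface text tells. Its arguments: {"type":"object","properties":{"moves":{"type":"array"},"grip_force":{"type":"number"}},"required":["moves"]}

```bash
ls; mkdir -p pics; python3 - <<'E'
from rig import r, optics, job
import cv2
print(r.state(), r.nose_length)
for n in ("side","top","wrist"):
    c=optics.get_calibration(n); print(n,c)
    cv2.imwrite(f"pics/{n}0.png",optics.get_image(n)[:,:,::-1])
E
```

```text
pics
{'clock': 0.0, 'joints': array([-1.24970774e+00,  9.18690178e-02,  1.23185164e+00, -3.00582294e-05,
        1.81981700e+00, -5.66944483e-02]), 'qvel': array([-0.00310627, -0.00017122,  0.00129907, -0.00031951, -0.00061656,
        0.00143968]), 'joint_efforts': array([ 2.21863607e-03, -4.46453691e+01, -4.06441069e+01,  7.00620934e-02,
        2.95317359e-02, -1.14943955e-04]), 'position': array([ 0.22120693, -0.55739003,  0.20872017]), 'orientation': array([-9.62099973e-04,  9.82213207e-01,  1.87766531e-01, -1.42630285e-04]), 'wrist_force': array([ 0.8160087 ,  0.44783398, -0.24283065]), 'wrist_torque': array([-0.01857188, -0.01238461, -0.06005685]), 'gripper_force': 0.0, 'finger_gap': 0.9995556645468272} 0.011
side {'fx': 366.355331860222, 'fy': 366.355331860222, 'cx': 317.38514604571395, 'cy': 199.0870830471933, 'dist_coeffs': array([-0.0147658,  0.       ,  0.       ,  0.       ,  0.       ]), 'T': array([[-0.96075189, -0.1687495 ,  0.2201804 ,  0.28120643],
       [-0.27723928,  0.61183916, -0.74080444,  0.70030396],
       [-0.00970461, -0.77277193, -0.63460962,  0.75402875
[... 261 characters left out ...]
), 'T': array([[-0.01057066, -0.9887848 ,  0.14897276,  0.37736552],
       [-0.99990052,  0.01184366,  0.00766059, -0.04489775],
       [-0.00933905, -0.14887696, -0.98881163,  1.13220549],
       [ 0.        ,  0.        ,  0.        ,  1.        ]])}
wrist {'fx': 337.8605010101952, 'fy': 337.8605010101952, 'cx': 315.7292504992544, 'cy': 198.4817329227625, 'dist_coeffs': array([-0.00364934,  0.        ,  0.        ,  0.        ,  0.        ]), 'T': array([[ 0.36907008, -0.89920597, -0.23498065,  0.28552559],
       [-0.92940016, -0.35751892, -0.09162733, -0.53335829],
       [-0.00161819,  0.25220796, -0.9676717 ,  0.38390837],
       [ 0.        ,  0.        ,  0.        ,  1.        ]])}
```

View pics/top0.png

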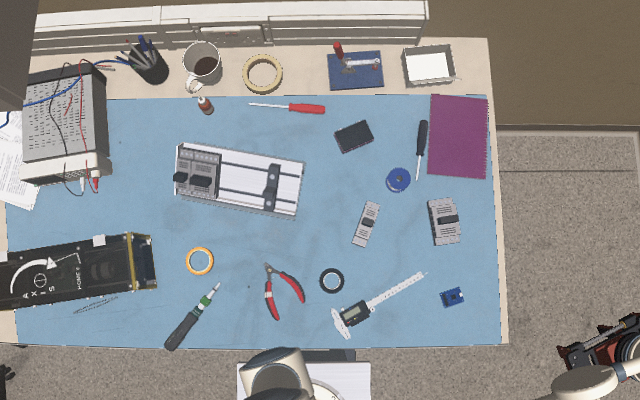

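View pics/side0.png

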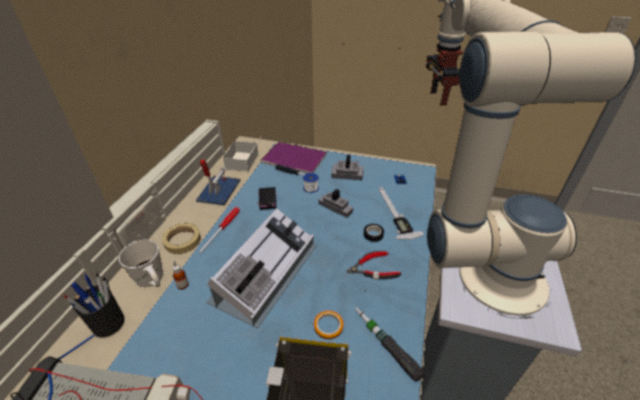

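The top view shows the rack at columns 175–305, rows 142–215, with the end stop near (272,185). The wide module is near (444,221) and the narrow one near (366,223). The side view shows the same layout. Next I'll enlarge crops.

```bash
python3 - <<'E'
import cv2,numpy as np
t=cv2.imread("pics/top0.png")
a=cv2.resize(t[135:225,165:315],None,fx=5,fy=5,interpolation=cv2.INTER_CUBIC)
cv2.imwrite("pics/c1.png",a)
b=cv2.resize(t[190:255,345:475],None,fx=6,fy=6,interpolation=cv2.INTER_CUBIC)
cv2.imwrite("pics/c2.png",b)
E
```

```text
(no output)
```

View pics/c1.png

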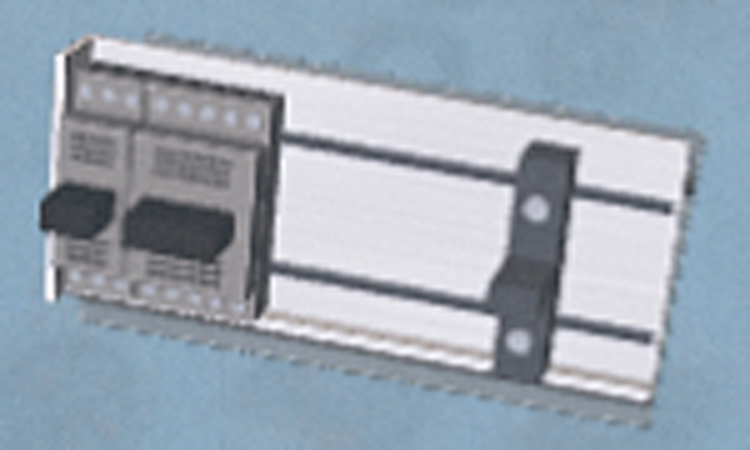

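View pics/c2.png

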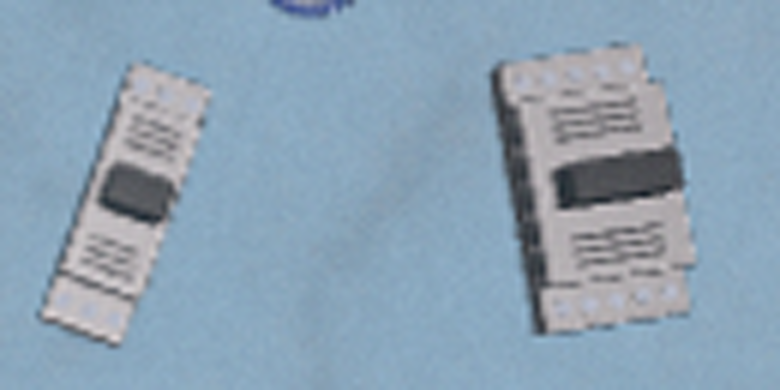

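View pics/wrist0.png

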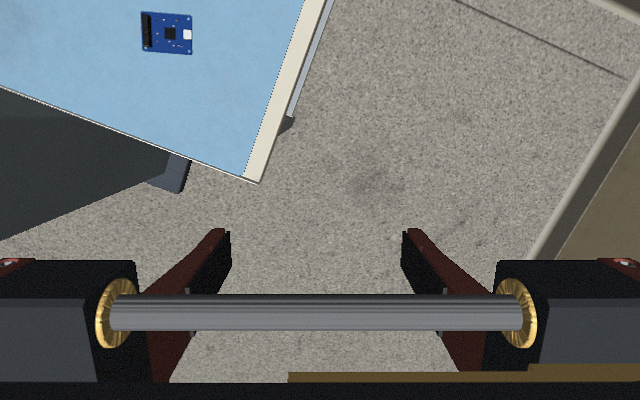

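c1 shows:
- the fixed modules, with the free-side base corner at about (285,95)
- the stop body from (530,140) to (520,380)
- the bed's far-right corner at (693,135)

c2 shows the wide module's base-top corners at about (499,68), (641,44), (690,312) and (545,332), with its rib across (555–682, 150–208). The wrist view shows only the mat edge and the fingers. Next I'll work out rough positions.

```bash
cat > h.py <<'E'
import cv2,numpy as np
from rig import r,optics,job
from scipy.optimize import least_squares
from scipy.spatial.transform import Rotation as R
def K(c): return np.array([[c['fx'],0,c['cx']],[0,c['fy'],c['cy']],[0,0,1]])
def proj(P,c):
    Ti=np.linalg.inv(c['T']); 
    return cv2.projectPoints(np.atleast_2d(P).astype(float),cv2.Rodrigues(Ti[:3,:3])[0],Ti[:3,3],K(c),c['dist_coeffs'])[0][:,0]
def ray(px,c,z):
    u=cv2.undistortPoints(np.array(px,float).reshape(-1,1,2),K(c),c['dist_coeffs'])[:,0]
    d=np.c_[u,np.ones(len(u))]@c['T'][:3,:3].T; o=c['T'][:3,3]
    return o+d*((z-o[2])/d[:,2])[:,None]
def Rq():
    q=r.state()['orientation']; return R.from_quat([*q[1:],q[0]]).as_matrix()
def totool(target,ang):
    """shift in tool axes (cm) and spin so that tool y lies along world angle ang (mod pi)"""
    M=Rq(); s=r.state(); d=(np.array(target)-s['position'])@M*100
    v=M.T@np.array([np.cos(ang),np.sin(ang),0]); a=np.arctan2(v[1],v[0])-np.pi/2
    return d,(a+np.pi/2)%np.pi-np.pi/2
E
python3 - <<'E'
from h import *
c=optics.get_calibration('top')
p=(np.array([[499,68],[641,44],[690,312],[545,332]])+.5)/6-.5+[345,190]
w=ray(p,c,0.022); print(w.round(4)); print(w.mean(0),[np.linalg.norm(w[i]-w[i-1]) for i in range(4)])
l=(w[0]-w[3])+(w[1]-w[2]); print('long axis',np.arctan2(l[1],l[0]))
q=(np.array([[285,95],[262,318],[530,140],[693,135],[650,400]])+.5)/5-.5+[165,135]
for z in (.03,.08,.1): print(z,ray(q,c,z).round(3).tolist())
print(totool([.37,0,.35],np.pi/2))
E
```

```text
[[ 0.5312 -0.308   0.022 ]
 [ 0.5403 -0.3669  0.022 ]
 [ 0.4312 -0.3813  0.022 ]
 [ 0.4243 -0.3219  0.022 ]]
[ 0.48173828 -0.34453756  0.022     ] [np.float64(0.10778011105682997), np.float64(0.059617933319590526), np.float64(0.10998257571502101), np.float64(0.05981520753029366)]
long axis 0.1308945700169595
0.03 [[0.654, 0.194, 0.03], [0.543, 0.203, 0.03], [0.629, 0.073, 0.03], [0.63, -0.006, 0.03], [0.501, 0.015, 0.03]]
0.08 [[0.641, 0.184, 0.08], [0.535, 0.192, 0.08], [0.618, 0.068, 0.08], [0.619, -0.008, 0.08], [0.495, 0.012, 0.08]]
0.1 [[0.636, 0.179, 0.1], [0.532, 0.187, 0.1], [0.613, 0.066, 0.1], [0.614, -0.009, 0.1], [0.493, 0.011, 0.1]]
(array([ 34.39100097, -46.34965543, -14.03265837]), np.float64(0.37778208030947713))
```

```bash
python3 - <<'E'
from h import *
print(totool([.40,.11,.24],np.pi/2))
E
```

```text
(array([ 41.23615357, -55.45066879,  -3.01832945]), np.float64(0.37778208030947713))
```

>>> {"name": "send_rows", "arguments": {"moves": [[-1, 41.2, -55.5, -3, 0.38], [-1, 41.2, -55.5, -3, 0.38], [-1, 41.2, -55.5, -3, 0.38], [-1, 41.2, -55.5, -3, 0.38], [-1, 41.2, -55.5, -3, 0.38], [-1, 41.2, -55.5, -3, 0.38], [-1, 41.2, -55.5, -3, 0.38], [-1, 41.2, -55.5, -3, 0.38]]}}

```text
clock: 1.15
position: [0.3501, -0.0732, 0.2315]
orientation: [0.0, 1.0, -0.001, 0.0]
wrist_force: [0.1, -0.2, 0.4]
finger_gap: 0.998
gripper_force: 0.0
```

```bash
python3 - <<'E'
from h import *
print(totool([.40,.11,.24],np.pi/2), r.state()['position'])
E
```

```text
(array([  4.94050255, -18.33233375,  -0.8475136 ]), np.float64(-0.0028529489764590465)) [ 0.35007859 -0.07318321  0.23152082]
```

>>> {"name": "send_rows", "arguments": {"moves": [[-1, 5, -18.3, -0.8, 0], [-1, 5, -18.3, -0.8, 0], [-1, 5, -18.3, -0.8, 0], [-1, 5, -18.3, -0.8, 0], [-1, 5, -18.3, -0.8, 0], [-1, 5, -18.3, -0.8, 0]]}}

```text
clock: 1.9
position: [0.4005, 0.1066, 0.2396]
orientation: [0.0, 1.0, -0.002, 0.0]
wrist_force: [-0.6, -0.2, -0.2]
finger_gap: 1.001
gripper_force: 0.0
```

```bash
python3 - <<'E'
from h import *
import pickle
c=optics.get_calibration('wrist'); im=optics.get_image('wrist')
print(r.state()['position'],np.abs(r.state()['qvel']).max())
pickle.dump(c,open('w1.pkl','wb'))
cv2.imwrite('pics/w1.png',im[:,:,::-1])
cv2.imwrite('pics/w1c.png',cv2.resize(im[0:230,120:520,::-1],None,fx=2,fy=2,interpolation=cv2.INTER_CUBIC))
E
```

```text
[0.4005295  0.10647299 0.23962947] 0.002867339225656617
```

View pics/w1c.png

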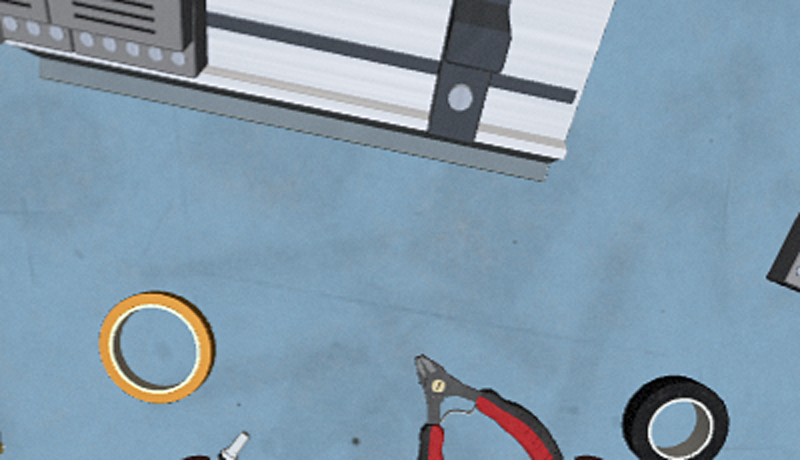

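The rack is cut off at the top of this wrist crop, showing only its lower edge, at rows 40–180. I'll move forward and up.

>>> {"name": "send_rows", "arguments": {"moves": [[-1, 10, -1, -5, 0], [-1, 10, -1, -5, 0], [-1, 10, -1, -5, 0], [-1, 10, -1, -5, 0]]}}

```text
clock: 2.45
position: [0.5002, 0.1165, 0.2893]
orientation: [0.0, 1.0, -0.002, -0.0]
wrist_force: [-0.2, 0.2, -0.0]
finger_gap: 0.998
gripper_force: 0.0
```

```bash
python3 - <<'E'
from h import *
import pickle
c=optics.get_calibration('wrist'); im=optics.get_image('wrist')
print(r.state()['position'],np.abs(r.state()['qvel']).max())
pickle.dump(c,open('w2.pkl','wb'))
cv2.imwrite('pics/w2.png',im[:,:,::-1])
cv2.imwrite('pics/w2c.png',cv2.resize(im[0:240,160:480,::-1],None,fx=2.5,fy=2.5,interpolation=cv2.INTER_CUBIC))
E
```

```text
[0.49981758 0.11671824 0.28954443] 0.019192962904695823
```

View pics/w2c.png

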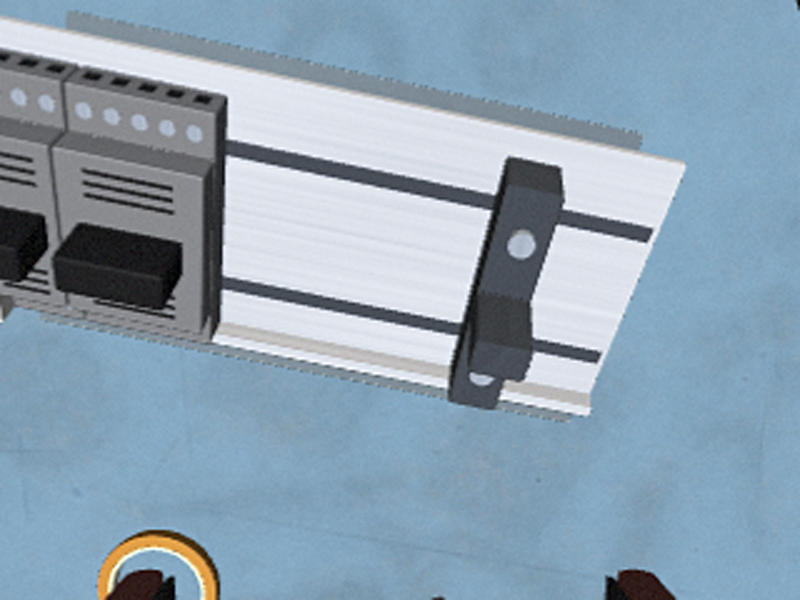

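The wrist view shows the rack clearly. In crop pixels:
- bed far-right corner at (685,163), bed/ledge inner corner at (594,393)
- stop end base at (508,157) and (562,167)
- stop rib: lower corners at (470,370) and (530,381), upper at (475,292) and (533,302)
- fixed rib lower corners at (57,292) and (165,307)
- fixed base corner at (227,97)

Next I'll fit the rack pose to these.

```bash
cat > fit.py <<'E'
from h import *
import pickle
c=pickle.load(open('w2.pkl','rb'))
F=lambda f:[((120,-190,0),(685,163)),((0,-190,0),(594,393)),((110,f,0),(508,157)),((110,f-24,0),(562,167)),
((47,f,70),(470,370)),((47,f-24,70),(530,381)),((63,f,30),(475,292)),((63,f-24,30),(533,302)),((0,f,30),(450,400)),((0,f-24,30),(495,408)),
((63,f,70),(472,337)),((63,f-24,70),(532,345)),
((47,8,70),(165,307)),((47,52,70),(57,292)),((63,8,40),(182,240)),((63,52,40),(68,225)),((110,0,0),(227,97)),((0,0,22),(213,342))]
def pose(p): return R.from_euler('ZY',[p[3],-np.pi/6]).as_matrix(),np.array(p[:3])
def world(b,p): M,o=pose(p); return np.atleast_2d(b)/1000.@M.T+o
def res(p):
    L=F(p[4]*1000); q=(np.array([x[1] for x in L])+.5)/2.5-.5+[160,0]
    return (proj(world([x[0] for x in L],p),c)-q).ravel()
if __name__=="__main__":
    s=least_squares(res,[.52,.19,.02,-.16,-.12],loss='soft_l1',x_scale=[.1,.1,.1,.1,.1])
    p=s.x; print(p.round(4)); print((res(p).reshape(-1,2)*2.5).round(1).tolist())
    # weak z check with top picture
    np.save('bed.npy',p)
    ct=optics.get_calibration('top')
    print((proj(world([(120,-190,0),(47,p[4]*1000,70)],p),ct)-[165,135]+.5)*5-.5)
    im=cv2.imread('pics/w2.png')[0:240,160:480]; im=cv2.resize(im,None,fx=2.5,fy=2.5,interpolation=cv2.INTER_CUBIC)
    for b in [x[0] for x in F(p[4]*1000)]+[(110,0,22),(0,0,0),(92,0,40),(18,0,40)]:
        u=(proj(world(b,p),c)[0]-[160,0]+.5)*2.5-.5; cv2.drawMarker(im,tuple(int(v) for v in u.round()),(0,0,255),0,9,1)
    cv2.imwrite('pics/ov.png',im)
E
python3 fit.py
```

```text
[ 0.5482  0.1997  0.0309 -0.1922 -0.1173]
[[-1.5, 0.9], [-4.9, -2.2], [-1.7, -4.7], [0.0, -3.2], [-2.4, 1.1], [-5.6, 1.0], [3.6, -5.0], [-0.3, -4.3], [-2.0, 0.2], [1.4, 1.4], [4.7, 1.9], [3.4, 5.3], [-0.4, 5.8], [-1.2, -0.0], [2.1, 1.5], [10.7, -4.2], [1.5, -1.6], [-1.4, 2.9]]
[[689.1293893  140.29325583]
 [485.98725863 312.2084692 ]]
```

View pics/ov.png

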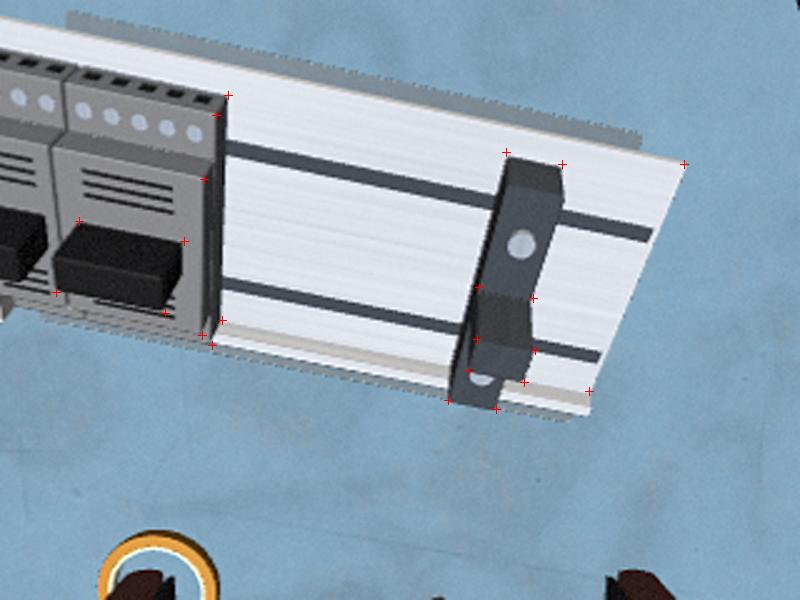

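The overlay agrees with the picture to about 1–2 mm: the red marks sit on the stop, bed and fixed-module corners. I'll check the yaw on the bed's upper edge, then plan the module move.

```bash
python3 - <<'E'
from fit import *
p=np.load('bed.npy')
for y in (-190,0,60): print(((proj(world((120,y,0),p),c)[0]-[160,0]+.5)*2.5-.5).round(1))
print('home',world((55,-30,0),p))
print(totool([.482-.07,-.3445,.22],np.pi/2+.131),r.state()['clock'])
E
```

```text
[683.5 163.9]
[229.2  70. ]
[80.9 39.5]
home [[0.58925755 0.1611718  0.05836506]]
(array([-8.61575034, 46.15283121,  6.95637778]), np.float64(-0.13457125516545831)) 2.5
```

>>> {"name": "send_rows", "arguments": {"moves": [[-1, -8.6, 46.2, 0, -0.13], [-1, -8.6, 46.2, 0, -0.13], [-1, -8.6, 46.2, 0, -0.13], [-1, -8.6, 46.2, 0, -0.13], [-1, -8.6, 46.2, 7, -0.13], [-1, -8.6, 46.2, 7, -0.13], [-1, -8.6, 46.2, 7, -0.13], [-1, -8.6, 46.2, 7, -0.13]]}}

```text
clock: 3.5
position: [0.4113, -0.3457, 0.2189]
orientation: [0.0, 0.998, 0.063, -0.0]
wrist_force: [0.0, 0.3, -0.1]
finger_gap: 0.999
gripper_force: 0.0
```

```bash
python3 - <<'E'
import re
s=open('fit.py').read()
s=s.replace("((0,0,22),(213,342))]","((0,0,22),(213,342)),((120,0,0),(229,65.8)),((120,60,0),(81,34.2))]")
open('fit.py','w').write(s)
E
python3 fit.py
python3 - <<'E'
from h import *
c=optics.get_calibration('wrist'); im=optics.get_image('wrist')
print(r.state()['position'],np.abs(r.state()['qvel']).max())
cv2.imwrite('pics/w3.png',im[:,:,::-1])
M=R.from_euler('z',.131).as_matrix()
rib=np.array([[x,y,z] for x in(-.008,.008) for y in (-.022,.022) for z in (.04,.07)])
def hull(o): 
    h=cv2.convexHull((proj(rib@M.T+[*o,0],c)).astype(np.float32)); m=np.zeros((400,640),np.uint8); cv2.fillConvexPoly(m,h.astype(int),1); return m
def sl(m): ys,xs=np.nonzero(m); return xs.mean(),ys.mean(),m.sum()
o=np.array([.482,-.3445]); m=hull(o); print(sl(m))
roi=cv2.dilate(m,np.ones((17,17)))
g=(im.max(2)<75)&(roi>0)
n,l,s,ce=cv2.connectedComponentsWithStats(g.astype(np.uint8)); k=1+s[1:,4].argmax(); print(s[k],ce[k])
ys,xs=np.nonzero(m); print(xs.min(),ys.min(),xs.max(),ys.max())
print(ray([sl(m)[:2],ce[k]],c,.06), cv2.minAreaRect(np.argwhere(l==k)[:,::-1].astype(np.float32)),cv2.minAreaRect(np.argwhere(m)[:,::-1].astype(np.float32)))
E
```

```text
[ 0.5486  0.1997  0.0318 -0.1944 -0.1171]
[[-0.2, 0.7], [-4.5, -1.9], [-1.4, -5.4], [0.5, -3.8], [-2.7, 0.9], [-5.7, 1.0], [3.5, -5.4], [-0.3, -4.6], [-2.4, 0.1], [1.1, 1.4], [4.5, 1.6], [3.3, 5.2], [-1.0, 4.9], [-2.0, -1.3], [1.8, 0.3], [10.1, -5.6], [1.6, -3.0], [-1.9, 2.2], [0.4, 2.6], [-0.3, 3.3]]
[[689.47397636 139.92353634]
 [485.24876919 311.45613065]]
[ 0.409699   -0.34889239  0.21629814] 0.10193812115561425
(np.float64(322.8243243243243), np.float64(108.24324324324324), np.uint64(888))
[301  98  47  18 471] [328.6433121  107.57324841]
299 99 346 117
[[ 0.48264957 -0.34455633  0.06      ]
 [ 0.483961   -0.34998765  0.06      ]] ((324.0, 106.5), (17.0, 46.0), 90.0) ((322.4999694824219, 108.0), (46.99999237060547, 17.999996185302734), -0.0)
```

```bash
python3 - <<'E'
from h import *
print(r.state()['position'],totool([.483,-.3455,.056],np.pi/2+.131))
E
```

```text
[ 0.409699   -0.34889239  0.21629814] (array([ 7.37568672,  0.56130924, 16.00264305]), np.float64(-0.00824540206543567))
```

>>> {"name": "send_rows", "arguments": {"moves": [[-1, 7.3, 0.4, 4, 0], [-1, 7.3, 0.4, 10, 0], [-1, 7.3, 0.4, 12, 0], [-1, 7.3, 0.4, 12, 0], [-1, 7.3, 0.4, 12, 0]]}}

```text
clock: 4.18
position: [0.4866, -0.3391, 0.1021]
orientation: [0.001, 0.998, 0.064, 0.001]
wrist_force: [0.4, -0.2, 0.7]
finger_gap: 0.998
gripper_force: 0.0
```

```bash
python3 - <<'E'
from h import *
print(r.state()['position'],totool([.483,-.3455,.056],np.pi/2+.131))
E
```

```text
[ 0.48655811 -0.33910322  0.10212983] (array([-0.44478163,  0.57813853,  4.61338561]), np.float64(-0.0034136609327815037))
```

>>> {"name": "send_rows", "arguments": {"moves": [[-1, -0.4, 0.6, 1.5, 0], [-1, -0.4, 0.6, 3.5, 0], [-1, -0.4, 0.6, 4.6, 0], [-1, -0.4, 0.6, 4.6, 0], [1, -0.4, 0.6, 4.6, 0], [1, -0.4, 0.6, 4.6, 0], [1, -0.4, 0.6, 4.6, 0], [1, -0.4, 0.6, 4.6, 0]], "grip_force": 10}}

```text
clock: 5.18
position: [0.4834, -0.3454, 0.0539]
orientation: [0.0, 0.998, 0.064, 0.0]
wrist_force: [0.2, 0.1, 0.4]
finger_gap: 0.584
gripper_force: 0.0
```

>>> {"name": "send_rows", "arguments": {"moves": [[1, 0, 0, 0, 0], [1, 0, 0, 0, 0]]}}

```text
clock: 5.42
position: [0.4833, -0.3452, 0.0537]
orientation: [-0.0, 0.998, 0.064, 0.0]
wrist_force: [0.2, 1.6, 0.3]
finger_gap: 0.5
gripper_force: 10.0
```

>>> {"name": "send_rows", "arguments": {"moves": [[-0.15, 0, 0, 0, 0], [-0.15, 0, 0, 0, 0], [-0.15, 0, 0, -0.4, 0], [-0.15, 0, 0, -0.4, 0], [1, 0, 0, -0.4, 0], [1, 0, 0, -0.4, 0], [1, 0, 0, -0.4, 0]]}}

```text
clock: 6.3
position: [0.4833, -0.3454, 0.0576]
orientation: [0.0, 0.998, 0.064, 0.0]
wrist_force: [-0.4, 0.3, 0.6]
finger_gap: 0.278
gripper_force: 0.4
```

>>> {"name": "send_rows", "arguments": {"moves": [[1, 0, 0, -1, 0], [1, 0, 0, -3, 0], [1, 0, 0, -7, 0], [1, 0, 0, -13, 0], [1, 0, 0, -19, 0], [1, 0, 0, -20, 0], [1, 0, 0, -20, 0]]}}

```text
clock: 7.18
position: [0.4835, -0.3455, 0.2591]
orientation: [0.001, 0.998, 0.064, 0.001]
wrist_force: [-0.5, -0.7, -0.6]
finger_gap: 0.006
gripper_force: 0.0
```

The fingers closed past the rib, so the grasp missed. I'll look at both views in one picture.

```bash
python3 - <<'E'
from h import *
t=optics.get_image('top')[:,:,::-1]; c=optics.get_calibration('wrist'); w=optics.get_image('wrist')[:,:,::-1]
print(r.state()['position'])
import pickle; pickle.dump(c,open('w4.pkl','wb'))
cv2.imwrite('pics/t4.png',t); cv2.imwrite('pics/w4.png',w)
a=cv2.resize(w,(640,400)); b=cv2.resize(t[185:260,400:490],None,fx=4,fy=4,interpolation=cv2.INTER_CUBIC)[:200]
s=optics.get_image('side')[:,:,::-1]; cv2.imwrite('pics/s4.png',s); d=cv2.resize(s[140:190,310:390],(320,200),interpolation=cv2.INTER_CUBIC)
m=np.zeros((600,700,3),np.uint8); m[:400,:640]=a; m[400:,:360]=b; m[400:,370:690]=d
cv2.imwrite('pics/m4.png',m)
E
```

```text
[ 0.48288295 -0.3450426   0.25565842]
```

View pics/m4.png

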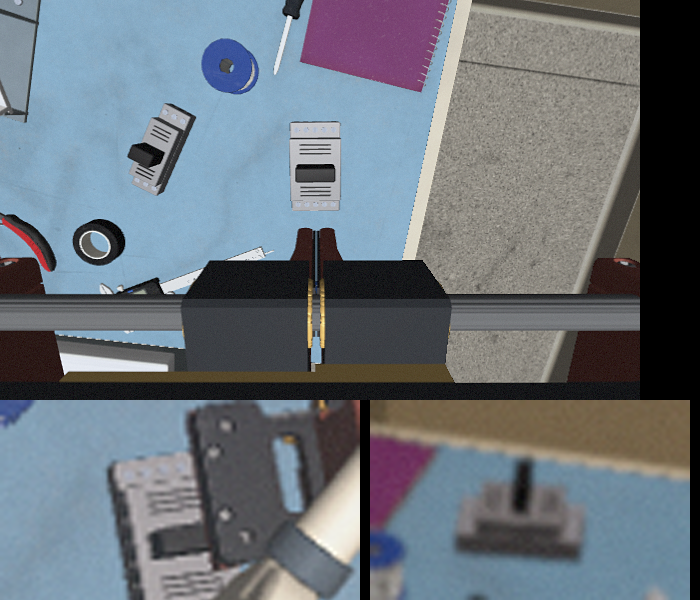

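The module is still upright and square to the tool, with its rib centre at wrist pixel (315,173) and its base spanning (290–341, 122–210). I'll recompute its position from those.

```bash
python3 - <<'E'
from h import *
import pickle
c=pickle.load(open('w4.pkl','rb'));M=Rq()
s=r.state()['position']; print(s)
w=ray([(291,122),(340,122),(341,210),(290,210),],c,.0); w2=ray([(291,122),(340,122),(341,210),(290,210)],c,.022)
print((w-s)@M*1000,(w2-s)@M*1000, (ray([(295,164),(335,164),(335,181),(295,181),(315,181)],c,.07)-s)@M*1000)
print('proj of tcp line',proj([s+M[:,2]*d for d in (-.008,0,.011)],c))
# base end lines bottom z0/22
E
```

```text
[ 0.48273977 -0.34496342  0.25506608]
[[ 55.81575295 -28.93712509 254.99742781]
 [ 55.83076436  32.20558583 254.82390049]
 [-58.67363524  35.63903648 255.12749679]
 [-58.70489355 -32.35839796 255.32051816]] [[ 56.48115656 -27.41027415 232.99110374]
 [ 56.49540339  30.61821397 232.8264148 ]
 [-52.17686664  33.87678638 233.11454783]
 [-52.20653284 -30.65728902 233.29773791]] [[ 13.7157289  -20.56875807 185.0883452 ]
 [ 13.73053054  22.5720157  184.96589712]
 [ -4.96670199  22.8453258  185.01628613]
 [ -4.98354274 -20.85396521 185.14032452]
 [ -4.97537103   0.99676983 185.07830291]]
proj of tcp line [[313.11593727 244.03038657]
 [313.19403869 238.57676446]
 [313.29152626 231.76982317]]
```

>>> {"name": "send_rows", "arguments": {"moves": [[-1, 0.2, 0.1, 6, 0], [-1, 0.2, 0.1, 12, 0], [-1, 0.2, 0.1, 16, 0], [-1, 0.2, 0.1, 18, 0], [-1, 0.2, 0.1, 18, 0]]}}

```text
clock: 7.95
position: [0.4844, -0.3453, 0.0754]
orientation: [-0.001, 0.998, 0.064, -0.001]
wrist_force: [0.8, 0.1, -0.4]
finger_gap: 0.537
gripper_force: 0.0
```

>>> {"name": "send_rows", "arguments": {"moves": [[-1, 0, 0, 2, 0], [-1, 0, 0, 2, 0], [1, 0, 0, 2, 0], [1, 0, 0, 2, 0], [1, 0, 0, 2, 0], [1, 0, 0, 2, 0], [1, 0, 0, 2, 0]]}}

```text
clock: 8.82
position: [0.4854, -0.3461, 0.0576]
orientation: [0.0, 0.998, 0.064, 0.0]
wrist_force: [0.7, -0.0, 0.2]
finger_gap: 0.275
gripper_force: 0.4
```

>>> {"name": "send_rows", "arguments": {"moves": [[1, 0, 0, 0, 0], [1, 0, 0, 0, 0]]}}

```text
clock: 9.07
position: [0.4854, -0.3461, 0.0576]
orientation: [0.0, 0.998, 0.064, 0.0]
wrist_force: [0.3, 0.3, 1.0]
finger_gap: 0.045
gripper_force: 0.3
```

```bash
python3 - <<'E'
from h import *
s=optics.get_image('side')[:,:,::-1]; w=optics.get_image('wrist')[:,:,::-1]; c=optics.get_calibration('wrist')
cv2.imwrite('pics/s5.png',s); cv2.imwrite('pics/w5.png',w)
cs=optics.get_calibration('side'); st=r.state(); print(st['position'],st['finger_gap'],st['wrist_force'])
M=R.from_euler('z',.131).as_matrix(); o=[.483,-.3455,0]
P=lambda L: np.array(L)/1000@M.T+o
b=[(0,0,40),(0,0,70),(0,22,70),(0,-22,70),(55,30,0),(-55,30,0),(-55,-30,0)]
print(proj(P(b),cs).round(1).tolist())
# locate: match initial module patch in the later side images
s0=cv2.imread('pics/side0.png'); t=s0[150:185,326:370]
for n,i in(('s4',cv2.imread('pics/s4.png')),('s5',s)):
    m=cv2.matchTemplate(i,t,cv2.TM_CCOEFF_NORMED); print(n,cv2.minMaxLoc(m)[1::2])
print(proj([st['position']-[0,0,.011]],cs))
E
```

```text
[ 0.48542091 -0.34608844  0.05761382] 0.0052020208443078406 [-0.55016338 -0.74108176  0.5047827 ]
[[347.0, 163.9], [347.4, 156.6], [346.8, 160.1], [347.9, 153.2], [330.1, 177.0], [361.7, 179.6], [362.6, 169.7]]
s4 (0.995377242565155, (326, 150))
s5 (0.9087002277374268, (326, 150))
[[346.46748307 162.14077592]]
```

```bash
python3 - <<'E'
import cv2,numpy as np
for n in ('s4','s5'):
    i=cv2.imread(f'pics/{n}.png')[:,:,::-1]
    print(n)
    for y in range(140,172,2): print(y,[tuple(int(v)//10 for v in i[y,x]) for x in range(336,360,2)])
E
```

```text
s4
140 [(11, 9, 7), (11, 9, 7), (11, 9, 7), (12, 10, 7), (11, 9, 7), (11, 10, 7), (11, 9, 6), (11, 10, 7), (11, 10, 7), (11, 10, 7), (11, 9, 7), (12, 10, 7)]
142 [(11, 9, 7), (11, 9, 7), (11, 10, 7), (11, 9, 7), (11, 10, 7), (11, 9, 7), (11, 10, 7), (11, 10, 7), (11, 9, 7), (11, 9, 7), (11, 10, 7), (11, 9, 6)]
144 [(12, 10, 7), (11, 10, 7), (11, 10, 7), (11, 10, 7), (11, 10, 7), (11, 10, 7), (11, 10, 7), (11, 10, 7), (12, 10, 7), (11, 9, 7), (11, 9, 6), (11, 9, 7)]
146 [(11, 10, 7), (12, 10, 7), (11, 10, 7), (11, 9, 7), (11, 9, 7), (11, 9, 7), (11, 10, 7), (11, 10, 7), (11, 9, 7), (11, 9, 7), (11, 9, 7), (11, 9, 7)]
148 [(12, 10, 8), (12, 10, 7), (11, 10, 7), (12, 10, 7), (11, 10, 7), (11, 9, 7), (12, 10, 7), (11, 9, 7), (11, 10, 7), (11, 9, 7), (11, 10, 7), (11, 9, 7)]
150 [(15, 14, 11), (15, 14, 11), (15, 13, 10), (14, 12, 10), (13, 11, 9), (12, 11, 8), (12, 10, 8), (12, 10, 7), (11, 10, 7), (11, 10, 7), (11, 10, 7), (11, 9, 7)]
152 [(12, 13, 13), (15, 15, 14), (15, 15, 14), (14, 14, 12), (16, 15, 13), (16, 15, 13), (16, 14, 12), (15, 14, 11), (15, 13, 11), (14, 13, 10), (14, 12, 9
[... 3217 characters left out ...]
, 1, 1), (8, 7, 7), (12, 11, 12), (11, 11, 11), (11, 11, 11), (11, 12, 13)]
164 [(11, 12, 13), (11, 10, 10), (9, 9, 9), (10, 9, 9), (10, 10, 10), (3, 3, 3), (2, 2, 2), (9, 8, 8), (11, 11, 11), (10, 9, 9), (9, 9, 9), (12, 12, 13)]
166 [(12, 12, 12), (11, 10, 10), (9, 9, 9), (10, 10, 10), (10, 10, 10), (3, 3, 3), (2, 2, 2), (10, 9, 9), (11, 10, 11), (9, 9, 9), (9, 9, 9), (11, 10, 11)]
168 [(11, 11, 11), (12, 11, 11), (11, 10, 10), (11, 11, 11), (11, 11, 11), (7, 7, 7), (7, 6, 6), (11, 10, 10), (11, 11, 11), (11, 10, 10), (11, 10, 10), (11, 10, 10)]
170 [(9, 9, 9), (7, 7, 7), (8, 7, 8), (8, 8, 8), (9, 9, 8), (10, 9, 9), (10, 9, 9), (10, 9, 9), (10, 9, 9), (10, 9, 9), (11, 10, 10), (11, 10, 10)]
```

Tip height does not match the report. The side view puts the fingertips level with the rib top, and the finger spacing in the wrist view gives a depth of 172 mm. Both mean the real tips are about 14 mm behind the reported TCP, not 11 mm ahead. I'll therefore go 25 mm lower than planned: raise a little, open, then descend while watching the force.

>>> {"name": "send_rows", "arguments": {"moves": [[-1, -0.2, 0, -1.5, 0], [-1, -0.2, 0, -1.5, 0], [-1, -0.2, 0, -1.5, 0], [-1, -0.2, 0, -1.5, 0], [-1, -0.2, 0, -1.5, 0], [-1, -0.2, 0, -1.5, 0], [-1, -0.2, 0, 0, 0], [-1, -0.2, 0, 1, 0]]}}

```text
clock: 10.18
position: [0.4829, -0.3459, 0.0457]
orientation: [-0.001, 0.998, 0.064, -0.001]
wrist_force: [0.2, 0.5, -0.1]
finger_gap: 0.875
gripper_force: 0.0
```

>>> {"name": "send_rows", "arguments": {"moves": [[-1, 0, 0, 0.5, 0], [-1, 0, 0, 1, 0], [-1, 0, 0, 1.5, 0], [-1, 0, 0, 1.5, 0], [-1, 0, 0, 1.5, 0]]}}

```text
clock: 10.8
position: [0.4835, -0.3464, 0.0328]
orientation: [0.0, 0.998, 0.064, 0.0]
wrist_force: [-0.5, -0.5, 0.3]
finger_gap: 1.003
gripper_force: 0.0
```

>>> {"name": "send_rows", "arguments": {"moves": [[1, 0, 0, 0.1, 0], [1, 0, 0, 0.1, 0], [1, 0, 0, 0.1, 0], [1, 0, 0, 0.1, 0], [1, 0, 0, 0.1, 0], [1, 0, 0, 0.1, 0], [1, 0, 0, 0.1, 0], [1, 0, 0, 0.1, 0]], "grip_force": 12}}

```text
clock: 11.8
position: [0.4834, -0.3461, 0.0315]
orientation: [-0.0, 0.998, 0.064, -0.0]
wrist_force: [-0.4, 1.8, 1.3]
finger_gap: 0.5
gripper_force: 12.0
```

>>> {"name": "send_rows", "arguments": {"moves": [[1, 0, 0, -0.5, 0], [1, 0, 0, -1.5, 0], [1, 0, 0, -4, 0], [1, 0, 0, -8, 0], [1, 0, 0, -14, 0], [1, 0, 0, -18, 0], [1, 0, 0, -20, 0], [1, 0, 0, -20, 0]]}}

```text
clock: 12.8
position: [0.4839, -0.3469, 0.2344]
orientation: [0.002, 0.998, 0.064, 0.002]
wrist_force: [0.4, 1.0, -3.0]
finger_gap: 0.5
gripper_force: 12.0
```

```bash
python3 - <<'E'
from fit import *
p=np.load('bed.npy'); st=r.state(); print(st['position'],st['wrist_force'],st['finger_gap'],st['clock'])
# grasp pt on module: module origin -> TCP vertical offset when flat = .032 (TCP above underside)
M,o=pose(p); 
# held flat: upper bottom edge at heading dir +55mm, 32mm below TCP
h=np.array([np.cos(p[3]),np.sin(p[3]),0]); y=-.034
def flatTCP(xc,gap): # upper edge over bed x=xc, height gap above bed (vertical)
    return world((xc,y*1000,0),p)[0]-.055*h+[0,0,.032+gap]
print('pre',flatTCP(116,.03)); print(totool(flatTCP(116,.03)+[0,0,.06],np.pi/2+p[3]))
E
```

```text
[ 0.4839361  -0.34694845  0.23440467] [ 0.38751729  1.03527405 -3.00185641] 0.4995716669710006 12.8
pre [0.5866774  0.15752603 0.15184534]
(array([ 16.6029411 , -48.737933  ,   2.13265728]), np.float64(0.3219953616891571))
```

>>> {"name": "send_rows", "arguments": {"moves": [[1, 2, -6, 0, 0.05], [1, 4.5, -12, 0, 0.1], [1, 7, -18, 0, 0.15], [1, 9, -24, 0, 0.2], [1, 11, -30, 0, 0.25], [1, 13, -36, 0, 0.3], [1, 15, -42, 0, 0.32], [1, 16, -46, 0, 0.32]]}}

```text
clock: 13.8
position: [0.583, 0.1327, 0.2294]
orientation: [0.0, 0.995, -0.096, -0.001]
wrist_force: [1.3, -1.1, -2.0]
finger_gap: 0.502
gripper_force: 12.0
```

>>> {"name": "send_rows", "arguments": {"moves": [[1, 0.5, -1.9, 0, 0], [1, 0.6, -2.5, 0.5, 0], [1, 0.6, -2.7, 1, 0], [1, 0.6, -2.7, 1, 0], [1, 0.6, -2.7, 1, 0]]}}

```text
clock: 14.42
position: [0.5945, 0.1545, 0.2218]
orientation: [0.0, 0.995, -0.097, 0.0]
wrist_force: [-0.2, 0.4, -2.6]
finger_gap: 0.499
gripper_force: 12.0
```

```bash
cat > arc.py <<'E'
from fit import *
p=np.load('bed.npy'); st=r.state(); print(st['position'].round(4),st['wrist_force'].round(1),st['finger_gap'],st['clock'])
h=np.array([np.cos(p[3]),np.sin(p[3]),0]); Y=-34
def tcp(xc,th,gap=0,y=Y): # module rotated by th nose-up about its upper bottom edge at bed x=xc
    off=np.array([-55*np.cos(th)-58*np.sin(th),-55*np.sin(th)+58*np.cos(th)])/1000
    return world((xc,y,0),p)[0]+h*off[0]+[0,0,off[1]-.026+gap]
E
python3 - <<'E'
from arc import *
for g in(.03,.008,0): print(totool(tcp(116,0,g),np.pi/2+p[3]))
b=tcp(116,0)
for d in (0,5,10,15,20,25,30): print(d,((tcp(116,np.radians(d))-b)@Rq()*100).round(2))
E
```

```text
[0.5945 0.1545 0.2218] [-0.2  0.4 -2.6] 0.49918167925276125 14.425
(array([-0.8291771 , -0.1428347 ,  6.99235257]), np.float64(0.0006489708185908327))
(array([-0.82987786, -0.1429874 ,  9.19235246]), np.float64(0.0006489708185908327))
(array([-0.83013268, -0.14304292,  9.99235241]), np.float64(0.0006489708185908327))
0 [0. 0. 0.]
5 [-0.48 -0.    0.5 ]
10 [-0.92 -0.    1.04]
15 [-1.31 -0.    1.62]
20 [-1.65 -0.    2.23]
25 [-1.94 -0.    2.87]
30 [-2.16 -0.    3.53]
```

>>> {"name": "send_rows", "arguments": {"moves": [[1, -0.4, -0.1, 2, 0], [1, -0.8, -0.1, 4.5, 0], [1, -0.8, -0.1, 7, 0], [1, -0.8, -0.1, 8.4, 0], [1, -0.8, -0.1, 9, 0], [1, -0.8, -0.1, 9, 0]]}}

```text
clock: 15.18
position: [0.587, 0.158, 0.132]
orientation: [-0.0, 0.995, -0.096, 0.0]
wrist_force: [-0.8, -0.7, -1.2]
finger_gap: 0.501
gripper_force: 12.0
```

```bash
python3 - <<'E'
from arc import *
print(totool(tcp(116,0,0),np.pi/2+p[3]))
# check with wrist picture by code: side view projections
im=optics.get_image('side')[:,:,::-1]; cv2.imwrite('pics/s6.png',im)
a=cv2.resize(im[190:330,200:340],(560,560),interpolation=cv2.INTER_CUBIC); cv2.imwrite('pics/s6c.png',a)
E
```

```text
[0.587 0.158 0.132] [-0.8 -0.7 -1.2] 0.5014928358510778 15.175
(array([-0.02309374,  0.05760797,  1.01200165]), np.float64(0.0019191238881854922))
```

>>> {"name": "send_rows", "arguments": {"moves": [[1, 0, 0, 0.3, 0], [1, 0, 0, 0.6, 0], [1, 0, 0, 0.9, 0], [1, 0, 0, 1.1, 0], [1, -0.1, 0, 1.2, 0], [1, -0.1, 0, 1.2, 0]]}}

```text
clock: 15.98
position: [0.5853, 0.1587, 0.1209]
orientation: [-0.0, 0.995, -0.096, -0.0]
wrist_force: [-4.6, 0.7, 4.1]
finger_gap: 0.499
gripper_force: 12.0
```

>>> {"name": "send_rows", "arguments": {"moves": [[1, -0.15, 0, 0.15, 0], [1, -0.3, 0, 0.3, 0], [1, -0.45, 0, 0.45, 0], [1, -0.6, 0, 0.6, 0], [1, -0.75, 0, 0.8, 0], [1, -0.75, 0, 0.8, 0]]}}

```text
clock: 16.73
position: [0.5784, 0.1598, 0.1109]
orientation: [0.0, 0.995, -0.096, -0.0]
wrist_force: [-0.2, -0.3, -0.8]
finger_gap: 0.5
gripper_force: 12.0
```

>>> {"name": "send_rows", "arguments": {"moves": [[1, -0.2, 0, 0.25, 0], [1, -0.35, 0, 0.55, 0], [1, -0.5, 0, 0.8, 0], [1, -0.65, 0, 1.05, 0], [1, -0.8, 0, 1.3, 0], [1, -0.8, 0, 1.3, 0]]}}

```text
clock: 17.48
position: [0.5704, 0.1613, 0.0982]
orientation: [0.0, 0.995, -0.096, -0.0]
wrist_force: [-0.4, -0.4, -0.6]
finger_gap: 0.502
gripper_force: 13.2
```

```bash
python3 - <<'E'
from arc import *
print(totool(tcp(116,np.radians(30)),np.pi/2+p[3]))
E
```

```text
[0.5704 0.1613 0.0982] [-0.4 -0.4 -0.6] 0.5024854341341919 17.475
(array([-0.49108874,  0.05798046,  1.16494562]), np.float64(0.00225060407287625))
```

>>> {"name": "send_rows", "arguments": {"moves": [[1, -0.15, 0, 0.25, 0], [1, -0.25, 0, 0.5, 0], [1, -0.35, 0, 0.7, 0], [1, -0.45, 0, 0.9, 0], [1, -0.45, 0, 0.9, 0]]}}

```text
clock: 18.1
position: [0.566, 0.1622, 0.0892]
orientation: [0.0, 0.995, -0.096, -0.0]
wrist_force: [0.3, 0.3, -0.4]
finger_gap: 0.495
gripper_force: 14.4
```

>>> {"name": "send_rows", "arguments": {"moves": [[1, 0, 0, 0.1, 0], [1, 0, 0, 0.2, 0], [1, 0, 0, 0.2, 0]]}}

```text
clock: 18.48
position: [0.5658, 0.1624, 0.0879]
orientation: [-0.0, 0.995, -0.096, -0.0]
wrist_force: [-4.8, 1.4, 4.2]
finger_gap: 0.497
gripper_force: 15.3
```

>>> {"name": "send_rows", "arguments": {"moves": [[1, -0.12, 0, 0.03, 0], [1, -0.24, 0, 0.1, 0], [1, -0.35, 0, 0.17, 0], [1, -0.35, 0, 0.17, 0]]}}

```text
clock: 18.98
position: [0.563, 0.1629, 0.0862]
orientation: [-0.0, 0.995, -0.096, 0.001]
wrist_force: [-0.1, 0.4, 5.6]
finger_gap: 0.501
gripper_force: 15.2
```

>>> {"name": "send_rows", "arguments": {"moves": [[1, -0.1, 0, 0.06, 0], [1, -0.17, 0, 0.1, 0], [1, -0.17, 0, 0.1, 0]]}}

```text
clock: 19.35
position: [0.5626, 0.1629, 0.086]
orientation: [-0.0, 0.995, -0.096, 0.002]
wrist_force: [1.9, -0.9, 6.2]
finger_gap: 0.503
gripper_force: 15.1
```

>>> {"name": "send_rows", "arguments": {"moves": [[1, 0.05, -0.1, 0, 0], [1, 0.05, -0.2, -0.05, 0], [1, 0.05, -0.3, -0.05, 0], [1, 0.05, -0.3, -0.05, 0]]}}

```text
clock: 19.85
position: [0.5629, 0.1642, 0.086]
orientation: [0.001, 0.995, -0.097, 0.001]
wrist_force: [-0.2, -4.6, 6.3]
finger_gap: 0.5
gripper_force: 15.1
```

>>> {"name": "send_rows", "arguments": {"moves": [[1, 0, -0.1, 0, 0], [1, 0, -0.2, 0, 0], [1, 0, -0.2, 0, 0]]}}

```text
clock: 20.23
position: [0.5633, 0.1662, 0.086]
orientation: [0.001, 0.995, -0.097, 0.001]
wrist_force: [-0.5, -5.6, 6.1]
finger_gap: 0.496
gripper_force: 15.1
```

```bash
python3 - <<'E'
from arc import *
M,o=pose(p); s=st['position']; print('grip pt bed mm',(s+[0,0,.026]-o)@M*1000)
for n in ('side','wrist','top'): cv2.imwrite(f'pics/{n}7.png',optics.get_image(n)[:,:,::-1])
E
```

```text
[0.5633 0.1662 0.086 ] [-0.5 -5.6  6.1] 0.49557487372854425 20.225
grip pt bed mm [ 58.15989524 -30.04188859  59.01191969]
```

>>> {"name": "send_rows", "arguments": {"moves": [[1, 0, -0.1, 0, 0], [1, 0, -0.2, 0, 0], [1, 0, -0.2, 0, 0]]}}

```text
clock: 20.75
position: [0.5633, 0.1667, 0.0861]
orientation: [0.003, 0.995, -0.097, 0.001]
wrist_force: [-1.5, -10.6, 8.1]
finger_gap: 0.5
gripper_force: 15.1
```

>>> {"name": "send_rows", "arguments": {"moves": [[1, 0, -0.1, 0, 0], [1, 0, -0.15, 0, 0], [1, 0, -0.15, 0, 0]]}}

```text
clock: 21.12
position: [0.5632, 0.1668, 0.0861]
orientation: [0.004, 0.995, -0.098, 0.0]
wrist_force: [-4.9, -14.7, 9.8]
finger_gap: 0.496
gripper_force: 15.3
```

>>> {"name": "send_rows", "arguments": {"moves": [[1, 0.05, 0.15, -0.08, 0], [1, 0.1, 0.3, -0.15, 0], [1, 0.1, 0.35, -0.15, 0], [1, 0.1, 0.35, -0.15, 0]]}}

```text
clock: 21.62
position: [0.5633, 0.1668, 0.086]
orientation: [0.001, 0.995, -0.096, -0.0]
wrist_force: [-2.6, -5.7, 0.2]
finger_gap: 0.503
gripper_force: 15.1
```

>>> {"name": "send_rows", "arguments": {"moves": [[0.0, 0, 0, 0, 0], [-0.04, 0, 0, 0, 0], [-0.07, 0, 0, 0, 0], [-0.07, 0, 0, 0, 0], [-0.07, 0, 0, 0, 0]]}}

```text
clock: 22.25
position: [0.5634, 0.1683, 0.0867]
orientation: [-0.0, 0.995, -0.096, -0.0]
wrist_force: [-0.5, -1.0, 0.5]
finger_gap: 0.538
gripper_force: 0.4
```

>>> {"name": "send_rows", "arguments": {"moves": [[-0.07, 0, 0.1, -0.1, 0], [-0.07, 0, 0.1, -0.6, 0], [-0.07, 0, 0.1, -1.5, 0], [-0.07, 0, 0.1, -3, 0], [-0.07, 0, 0.1, -6, 0], [-0.07, 0, 0.1, -9, 0], [-0.07, 0, 0.1, -12, 0], [-0.07, 0, 0.1, -12, 0]]}}

```text
clock: 23.25
position: [0.5647, 0.1672, 0.2111]
orientation: [-0.001, 0.995, -0.096, 0.003]
wrist_force: [0.2, -0.5, -1.0]
finger_gap: 0.538
gripper_force: 0.0
```

```bash
python3 - <<'E'
from arc import *
M,o=pose(p)
# push pose: tool centre at bed y, x=55; tip z ~ 38 over bed
f=p[4]*1000
tip=world((57,f-24-13.5-12,36),p)[0]; T=tip-[0,0,.014]
print('push start',totool(T,np.pi/2+p[3]), 'view',totool(world((55,-60,0),p)[0]-.13*h+[0,0,.22],np.pi/2+p[3]))
print('final contact y shift mm from start',-60-24-13.5-(f-24-13.5-12))
E
```

```text
[0.5647 0.1672 0.2111] [ 0.2 -0.5 -1. ] 0.5384191821852845 23.25
push start (array([ 0.82106052, 13.82244426, 13.32322442]), np.float64(0.0022141493590184247)) view (array([-10.3991137 ,   3.07720821,  -6.90010362]), np.float64(0.0022141493590184247))
final contact y shift mm from start 69.11145909807246
```

Back off for one wrist view of the placed module before moving the stop.

>>> {"name": "send_rows", "arguments": {"moves": [[1, -3, 2, -3, 0], [1, -8, 3, -4, 0], [1, -9, 3, -4, 0], [1, -9, 3, -4, 0], [1, -9, 3, -4, 0]]}}

```text
clock: 23.88
position: [0.4698, 0.1545, 0.2453]
orientation: [0.0, 0.995, -0.096, -0.001]
wrist_force: [0.7, 0.9, -0.5]
finger_gap: 0.02
gripper_force: 0.0
```

```bash
python3 - <<'E'
from arc import *
c=optics.get_calibration('wrist'); im=optics.get_image('wrist')[:,:,::-1]
import pickle; pickle.dump(c,open('w8.pkl','wb')); cv2.imwrite('pics/w8.png',im)
s=optics.get_image('side')[:,:,::-1]; cv2.imwrite('pics/s8.png',s)
u=proj(world([(0,95,0),(120,-190,0),(0,-190,0),(110,0,0)],p),c); print(u)
x0=170;a=cv2.resize(im[0:215,x0:x0+320].copy(),None,fx=2.5,fy=2.5,interpolation=cv2.INTER_CUBIC)
box=[(x,y,z) for x,zz in((0,(0,22)),(110,(0,22)),(18,(40,)),(92,(40,))) for y in(0,-60) for z in zz]+[(x,y,70) for x in(47,63) for y in(-8,-52)]
for q in proj(world(box,p),c):
    q=((q-[x0,0]+.5)*2.5-.5).round(); cv2.drawMarker(a,(int(q[0]),int(q[1])),(0,0,255),0,9,1)
cv2.imwrite('pics/m8.png',a)
E
```

```text
[0.4698 0.1545 0.2453] [ 0.7  0.9 -0.5] 0.020157711657488125 23.875
[[176.14555873 110.33943937]
 [465.84952086 -12.81670576]
 [432.08362239 110.93582725]
 [247.72418077  -0.5382188 ]]
```

View pics/m8.png

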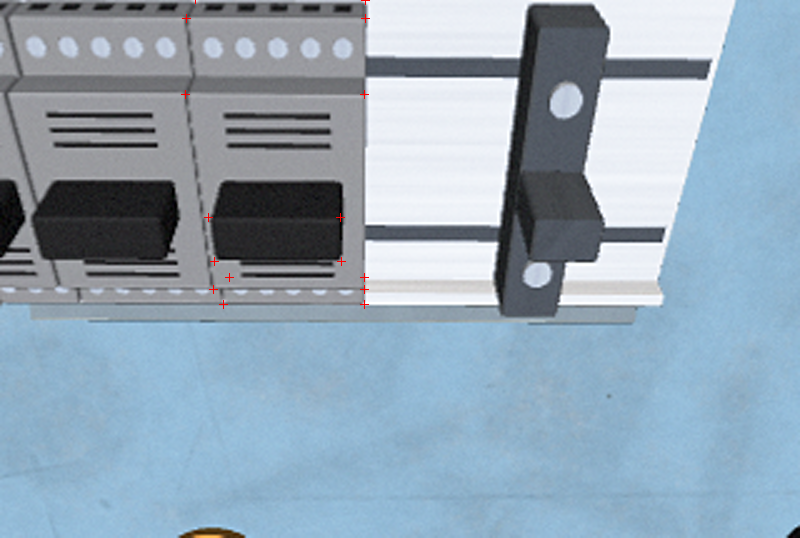

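The module sits flush and level with its fixed neighbour: seam at columns 188–213, ribs in line, lower ends even at row ~290. The stop is still at columns 500–605. Now I'll push the stop from behind with closed fingers.

```bash
python3 - <<'E'
from arc import *
f=p[4]*1000
for y in (-24-13.5-14,):
    T=world((57,f+y,38),p)[0]-[0,0,.014]
    print(T,totool(T,np.pi/2+p[3]))
E
```

```text
[0.4698 0.1545 0.2456] [0.9 0.2 0.4] 0.001752245877153486 23.975
[0.54586324 0.02836596 0.07925431] (array([ 9.90386224, 10.91185452, 16.62272826]), np.float64(0.0019307268804418243))
```

>>> {"name": "send_rows", "arguments": {"moves": [[1, 4, 5, 0, 0], [1, 8, 9, 3, 0], [1, 9.9, 10.9, 8, 0], [1, 9.9, 10.9, 13, 0], [1, 9.9, 10.9, 15.5, 0], [1, 9.9, 10.9, 16.6, 0], [1, 9.9, 10.9, 16.6, 0]]}}

```text
clock: 24.85
position: [0.5456, 0.0286, 0.0803]
orientation: [0.0, 0.995, -0.096, -0.001]
wrist_force: [-0.4, 0.2, 0.0]
finger_gap: 0.001
gripper_force: 0.0
```

>>> {"name": "send_rows", "arguments": {"moves": [[1, 0, -0.5, 0, 0], [1, 0, -1, 0, 0], [1, 0, -1.5, 0, 0], [1, 0, -2, 0, 0], [1, 0, -2.5, 0, 0], [1, 0, -3, 0, 0], [1, 0, -3.5, 0, 0], [1, 0, -4, 0, 0]]}}

```text
clock: 25.85
position: [0.5535, 0.0682, 0.0809]
orientation: [0.0, 0.995, -0.096, 0.0]
wrist_force: [-0.2, -1.6, 1.9]
finger_gap: 0.007
gripper_force: 1.0
```

```bash
python3 - <<'E'
from arc import *
M,o=pose(p); print('tool bed y',((st['position']-o)@M*1000))
E
```

```text
[0.5535 0.0682 0.0809] [-0.2 -1.6  1.9] 0.006836992461851628 25.85
tool bed y [  50.65538918 -128.07988393   27.44721922]
```

>>> {"name": "send_rows", "arguments": {"moves": [[1, 0, -0.5, 0, 0], [1, 0, -1, 0, 0], [1, 0, -1.5, 0, 0], [1, 0, -2, 0, 0], [1, 0, -2.3, 0, 0], [1, 0, -2.5, 0, 0], [1, 0, -2.5, 0, 0]]}}

```text
clock: 26.72
position: [0.5579, 0.0927, 0.0806]
orientation: [-0.0, 0.995, -0.096, -0.0]
wrist_force: [0.3, -0.3, 1.2]
finger_gap: 0.006
gripper_force: 0.4
```

>>> {"name": "send_rows", "arguments": {"moves": [[1, 0, -0.15, 0, 0], [1, 0, -0.3, 0, 0], [1, 0, -0.3, 0, 0]]}}

```text
clock: 27.1
position: [0.5585, 0.0955, 0.0807]
orientation: [-0.0, 0.995, -0.096, -0.0]
wrist_force: [-0.2, -1.7, 0.1]
finger_gap: 0.002
gripper_force: 0.6
```

>>> {"name": "send_rows", "arguments": {"moves": [[1, 0, -0.1, 0, 0], [1, 0, -0.2, 0, 0], [1, 0, -0.2, 0, 0]]}}

```text
clock: 27.48
position: [0.5589, 0.0975, 0.0807]
orientation: [-0.0, 0.995, -0.096, -0.0]
wrist_force: [-0.3, -1.7, -0.6]
finger_gap: 0.005
gripper_force: 0.6
```

>>> {"name": "send_rows", "arguments": {"moves": [[1, 0, -0.1, 0, 0], [1, 0, -0.2, 0, 0], [1, 0, -0.2, 0, 0]]}}

```text
clock: 27.85
position: [0.5594, 0.0995, 0.0808]
orientation: [-0.0, 0.995, -0.096, -0.0]
wrist_force: [-0.0, -0.9, -0.4]
finger_gap: 0.004
gripper_force: 0.5
```

>>> {"name": "send_rows", "arguments": {"moves": [[1, 0, -0.1, 0, 0], [1, 0, -0.2, 0, 0], [1, 0, -0.2, 0, 0]]}}

```text
clock: 28.22
position: [0.5598, 0.1014, 0.0808]
orientation: [-0.0, 0.995, -0.096, -0.0]
wrist_force: [-0.5, -0.7, -0.7]
finger_gap: 0.003
gripper_force: 0.5
```

>>> {"name": "send_rows", "arguments": {"moves": [[1, 0, -0.1, 0, 0], [1, 0, -0.2, 0, 0], [1, 0, -0.2, 0, 0]]}}

```text
clock: 28.6
position: [0.56, 0.1027, 0.0807]
orientation: [0.001, 0.995, -0.096, -0.0]
wrist_force: [-1.0, -4.7, -0.1]
finger_gap: 0.007
gripper_force: 2.4
```

>>> {"name": "send_rows", "arguments": {"moves": [[1, 0, -0.1, 0, 0], [1, 0, -0.15, 0, 0], [1, 0, -0.15, 0, 0]]}}

```text
clock: 28.98
position: [0.56, 0.1028, 0.0807]
orientation: [0.002, 0.995, -0.097, -0.001]
wrist_force: [-3.1, -9.3, -0.2]
finger_gap: 0.004
gripper_force: 4.6
```

>>> {"name": "send_rows", "arguments": {"moves": [[1, 0, 0.5, 0, 0], [1, 0, 1.5, 0, 0], [1, 0, 3, -1, 0], [1, 0, 3.5, -5, 0], [1, -3, 3.5, -10, 0], [1, -8, 3.5, -15, 0], [1, -10, 1, -17, 0], [1, -10, 1, -17, 0]]}}

```text
clock: 29.98
position: [0.4603, 0.1149, 0.2552]
orientation: [-0.001, 0.995, -0.095, 0.004]
wrist_force: [0.0, 0.4, 0.4]
finger_gap: 0.004
gripper_force: 0.0
```

```bash
python3 - <<'E'
from arc import *
c=optics.get_calibration('wrist'); im=optics.get_image('wrist'); cv2.imwrite('pics/w9.png',im[:,:,::-1])
import pickle; pickle.dump(c,open('w9.pkl','wb'))
for x in (30,80): # rows of brightness across bed y at z=30 and sample the seam region
    ys=np.arange(-110,-39,3.); q=proj(world([(x,y,30 if y<-60 else 40) for y in ys],p),c)
    print(x,[(int(y),int(im[int(round(v)),int(round(u))].mean())) for y,(u,v) in zip(ys,q) if 0<=v<400])
# seam check: module corners in template vs earlier view
E
```

```text
[0.4603 0.1149 0.2552] [0.  0.4 0.4] 0.004478641492938244 29.975
30 [(-110, 246), (-107, 246), (-104, 247), (-101, 246), (-98, 246), (-95, 247), (-92, 246), (-89, 243), (-86, 242), (-83, 83), (-80, 82), (-77, 90), (-74, 87), (-71, 88), (-68, 91), (-65, 88), (-62, 91), (-59, 154), (-56, 154), (-53, 150), (-50, 156), (-47, 96), (-44, 97), (-41, 103)]
80 [(-110, 239), (-107, 237), (-104, 238), (-101, 238), (-98, 239), (-95, 238), (-92, 239), (-89, 238), (-86, 182), (-83, 87), (-80, 89), (-77, 89), (-74, 86), (-71, 95), (-68, 88), (-65, 94), (-62, 91), (-59, 146), (-56, 152), (-53, 154), (-50, 156), (-47, 49), (-44, 58), (-41, 54)]
```

The stop spans bed y = −84 to −60 and borders the module with no bed visible between them. I'll hand it in.

```bash
python3 -c "
from rig import job
print(job.sign_off())"
```

```text
the job is handed in; nothing more can be done
None
```

The job is handed in at about 30 s: the wide module lies flat on the bed, on the ledge and flush with the fixed module, and the end stop is up against it. The spare module was not touched, and it took extra tries to grip the wide module because the fingertips sit about 25 mm shorter than stated.

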